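# Slanting-light check of a delivered sample tile

### The job

Check the delivered sample tile for scratches: first press its raised edge down until the tile lies level in its wooden nest, then draw the yellow torch up out of the cup on the black desk clamp and slant it about halfway between upright and level, with its lens about 15 cm from the tile and looking at the middle of it. Finish while still holding the torch raised like that and still, clear of the clamp and the tile. The tile must stay level, and the tumbler, tape dispenser, hole punch, carton and tape roll must be left where they stand.

Things in the scene. Friction and masses are not known exactly. Their poses are not given: they have to be found in the camera images.
- torch: yellow plastic torch, 160 mm long, about 130 g, standing lens down in the clamp's cup (it may lean a few degrees and its turn about its own axis is arbitrary). Origin: centre of the lens face, the lower end; its z axis runs from the lens to the tail, so the lens looks along -z. Head 37 mm in diameter for the first 28 mm, tapering by 42 mm to a straight round handle 26 mm in diameter that runs to the tail at 160 mm. The handle is free to be gripped above the cup
- clamp: black plastic desk clamp fixed on the desk's far edge, with an upright round cup for the torch on its robot side. Origin: the cup's axis at desk level. Cup 54 mm outside and 46 mm inside diameter, rim 70 mm and inner floor 8 mm above the desk, so the torch's tail stands at about 168 mm. A 12 mm high arm, 50 mm wide, runs from the cup in +x to the edge
- nest: wooden nest fixed on the desk that carries the sample tile, 130 mm (its x) by 116 mm (its y); top face 12 mm above the desk. Origin: centre of its underside; at yaw 0 its -x side faces the robot. On the +x half two low cheeks and a stop, up to 23 mm above the desk, hold the tile's far edge
- tile (a joint): angle of the blue sample tile (100 x 100 x 8 mm) above level, rad. 0: lies level, flat on the nest, its top 20 mm above the desk. Larger (up to 0.45): its edge on the nest's -x side stands up. It pivots about its far lower edge (55 mm along the nest's +x from the nest's origin, 12 mm up), held there stiffly in the cheeks, and stays where it is left; some 2 to 4 N down near the raised edge push it down
- tile_mid (a point): middle of the tile's top face; its x axis points from the raised edge to the pivoting edge
- tile_edge (a point): middle of the top of the tile's raised edge, 50 mm from tile_mid
- tumbler: empty glass tumbler, rim 72 mm in diameter, 100 mm high; leave it alone. Origin: centre of its underside
- dispenser: red plastic tape dispenser, 150 x 58 x 80 mm; leave it alone. Origin: centre of its underside
- punch: stainless steel hole punch, 115 mm along its y, about 110 mm along its x, 65 mm high; leave it alone. Origin: centre of its underside
- carton: small cardboard carton, 150 x 110 x 75 mm; leave it alone. Origin: centre of its underside
- tape_roll: orange roll of parcel tape lying flat, 90 mm in diameter, 40 mm high; leave it alone. Origin: centre of its underside
Mind the look-alikes: they are no part of the job. Several things have the shape of the nest; the one meant has the colours described above. Of the things that look like the torch, the largest one is meant.

How it is judged:
On the way, in this order (a step that is already met when the one before it is completed fails the run):
1. the tile has been pressed level (within 2 degrees) with the torch still in its cup (value of joint tile below 0.035 rad and height (world z) of torch below 0.02 m), for 0.3 s.
2. the torch has been drawn up clear of the cup by the gripper (height (world z) of torch above 0.075 m and contact force between the fingers and torch above 0.5 N), for 0.2 s.
At the end, for the whole second after the job is handed in: tile level within 2 degrees; torch in the gripper and still (under 0.03 m/s), 26 to 66 degrees from upright, lens end down, lens 50 mm or more above the desk and 80 to 220 mm from the tile along the torch's axis, which passes within 35 mm of the tile's middle; torch touches none of the listed things (value of joint tile below 0.035 rad and contact force between the fingers and torch above 0.5 N and angle between torch's own z axis and vertical between 0.45 and 1.15 rad and height (world z) of torch above 0.05 m and x of tile_mid in the frame of torch between -0.035 and 0.035 m and y of tile_mid in the frame of torch between -0.035 and 0.035 m and z of tile_mid in the frame of torch between -0.22 and -0.08 m and contact force between torch and clamp below 0.1 N and contact force between torch and nest below 0.1 N and linear speed of torch below 0.03 m/s and contact force between torch and tumbler below 0.1 N and contact force between torch and dispenser below 0.1 N and contact force between torch and punch below 0.1 N and contact force between torch and carton below 0.1 N and contact force between torch and tape_roll below 0.1 N); the arm keeps its last pose, push and grip.
It fails at once if the tumbler moved more than 30 mm (distance of tumbler from where it was at the start of the episode above 0.03 m).
It fails at once if the dispenser moved more than 30 mm (distance of dispenser from where it was at the start of the episode above 0.03 m).
It fails at once if the punch moved more than 30 mm (distance of punch from where it was at the start of the episode above 0.03 m).
It fails at once if the carton moved more than 30 mm (distance of carton from where it was at the start of the episode above 0.03 m).
It fails at once if the tape roll moved more than 30 mm (distance of tape_roll from where it was at the start of the episode above 0.03 m).
It also fails if it takes over 64 s, if anything falls off the work surface, if the arm or the gripper's body presses on something with over 40 N, if the wrist force passes 120 N, or if a joint passes its speed limit or range.

### The arm

A 6-joint arm with a two-finger parallel gripper is mounted at the origin on the work surface. World frame = base frame: x ahead of the robot, y to its left, z up, the work surface at z = 0. Lengths are in m, angles in rad, forces in N, time in s.
With the tool pointing down it reaches from about 0.275 to 0.85 m from the base axis. Payload 19 kg.
Tool frame: the origin (TCP) lies midway between the tips of the shut fingers; the grasp point (between the pads) lies 19 mm behind it (robot.tcp_to_grasp is the distance from the TCP to the grasp point, in m); z points along the fingers, x is the direction in which the jaws open and shut, and the axes are right-handed (so a half turn about z gives the same grasp; the last joint's range is limited). The gripper opens to 85 mm and grips with 20 to 120 N. Pads are 22 mm wide; open, the fingers measure 114 mm over their backs; the gripper's body (76 mm by 85 mm) begins 54 mm behind the grasp point. The pads swing forward as they close: fully open they stand 13 mm farther back than shut.
Start: joints at [1.127, 0.15, 1.437, -0, 1.554, -0.134], TCP at [0.175, 0.548, 0.231] pointing down, gripper open.
Joint ranges: [-2.8, 2.8], [-0.68, 2.1], [0.12, 2.68], [-1.39, 4.53], [0.16, 2.79], [-2.81, 2.81]. Speed limits (rad/s): [1.89, 1.89, 2.22, 3.01, 3.01, 3.01].

### API

Orientations are given as [roll, pitch, yaw] about the fixed x, y, z axes, in that order (R = Rz(yaw) Ry(pitch) Rx(roll)).
In Python, from workcell import robot gives the robot as it stands.
- The arm moves only by the shell command python3 -m crank 'ROWS' [FORCE]. ROWS is a JSON object of lists of equal length, an entry for each row: "xyz": the shift along the world's x, y, z in units of 30 mm (1.0 is 30 mm), a list of three; "twist": the turn about the world's z in units of 6 degrees (1.0 is 6 degrees); "gripper": the closure in counts, from 0 (fully open) to 255 (shut). A call has 1 to 12 rows; each row is the pose to reach, as a shift and turn from the pose commanded when the call began; what a row does not reach only later rows make up. A row lasts 1/12 s, in which the tool goes at most 41.7 mm and 7.16 degrees, less where a joint would pass 70% of its speed; a pose out of reach is approached as far as the arm can. A call with a gripper value outside its range is refused whole. The fingers move at their own pace and stop on an object; FORCE is the grip in N (left out, the last holds). Time passes only in rows, so rows that repeat a pose let the fingers close. It gives the time, the measured TCP pose, the force and the opening at its end, in the units of the state.
- robot.state(): the state, without advancing time (a new reading comes with each control period).
- robot.camera(name): name is "scene" or "top" or "wrist"; returns a dict with "img" (400x640x3 uint8, blue, green, red), "K" (3x3 intrinsics, pixels), "view" (4x4, takes a point from world to camera coordinates); the wrist camera has in their place "tool_from_camera" (4x4, takes a point from camera to tool coordinates, whose origin is the TCP and whose axes are the tool frame's). Camera axes: x right, y down, z forward; pixel columns grow to the right and rows downward; lengths in m; the calibration is good to about 2 mm. A picture is of the moment at which its call begins: read the wrist's pose just before it. There is no depth.
- robot.finish_job(): hands the job in, once; it reports no verdict.
The state is a dict: "t": time; "joint_pos": joint angles; "qvel": joint speeds; "tau": joint torques, N m; "eef_pos": TCP position; "tcp_rot": TCP orientation; "contact_force": force on the tool from outside, world axes, zero at the start; "ft_torque": the same for the moment, N m; "finger_gap": finger opening in m.
Only numpy, scipy, OpenCV 4.12 (cv2) and the standard library are available. Lean on these libraries where they do the work, as an engineer would, in place of code of your own. Each camera call takes 0.05 s, during which the arm holds its last target. There are 200 camera calls.

## Working session

There is one attempt and no reset: what is moved stays moved. The work goes in short steps, Python scripts to look and compute and a shell command to move; the robot and the scene stay as the last step left them, time stands still between calls to the robot, and variables do not carry over. Pictures are saved under pics/ and viewed, about 8 in all and at most 12, crops included, and the job is handed in when it is done.

```bash
mkdir -p pics
python3 - <<'E'
from workcell import robot
import cv2,pickle
for n in("scene","top"):
    c=robot.camera(n);pickle.dump(c,open(n+".pkl","wb"));cv2.imwrite(f"pics/{n}0.png",c["img"]);print(n,c["K"].round(1).tolist(),c["view"].round(3).tolist())
print(robot.state())
E
```

```text
scene [[412.5, 0.0, 321.3], [0.0, 412.5, 201.8], [0.0, 0.0, 1.0]] [[0.274, 0.962, -0.015, -0.074], [0.633, -0.192, -0.75, -0.296], [-0.724, 0.196, -0.662, 1.693], [0.0, 0.0, 0.0, 1.0]]
top [[459.1, 0.0, 316.5], [0.0, 459.1, 198.3], [0.0, 0.0, 1.0]] [[-0.026, -1.0, -0.001, -0.069], [-0.98, 0.026, -0.2, 0.516], [0.2, -0.004, -0.98, 1.532], [0.0, 0.0, 0.0, 1.0]]
{'t': 0.1, 'joint_pos': array([ 1.12698787e+00,  1.50929760e-01,  1.43796396e+00, -8.64004216e-06,
        1.55375011e+00, -1.33982548e-01]), 'qvel': array([ 0.00049644, -0.00157227, -0.00244818,  0.00192829,  0.00022628,
        0.00044387]), 'tau': array([ 4.64296143e-03, -7.14374471e+01, -5.71799004e+01, -5.19906746e-05,
        7.10177395e-03,  5.88162743e-05]), 'eef_pos': array([0.17523456, 0.54742752, 0.23074086]), 'tcp_rot': array([-3.14146080e+00,  1.04291231e-03,  1.26097063e+00]), 'contact_force': array([ 0.17302128, -0.54456924, -0.28322308]), 'ft_torque': array([-0.06602375,  0.02603021,  0.01499156]), 'finger_gap': 0.08563203138865212}
```

View pics/scene0.png

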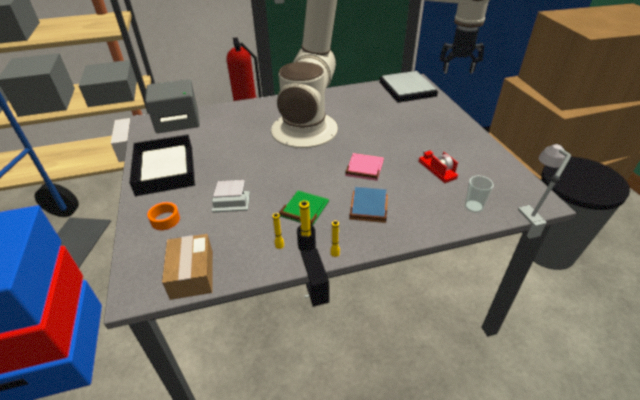

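View pics/top0.png

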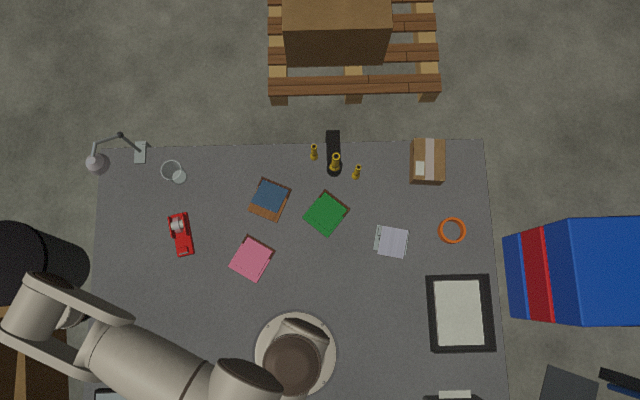

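```bash
cat > h.py <<'E'
import numpy as np,cv2,pickle
def ray(c,p):
    K,V=c["K"],c["view"];R,t=V[:3,:3],V[:3,3]
    return -R.T@t, R.T@np.linalg.solve(K,[p[0],p[1],1.])
def onz(c,p,z):
    o,d=ray(c,p);return o+d*(z-o[2])/d[2]
def tri(c1,p1,c2,p2):
    o,d=ray(c1,p1);q,e=ray(c2,p2)
    s=np.linalg.lstsq(np.c_[d,-e],q-o,rcond=None)[0];a,b=o+s[0]*d,q+s[1]*e
    return (a+b)/2,np.linalg.norm(a-b)
def mask(img,hlo,hhi,s=100,v=40):
    h=cv2.cvtColor(img,cv2.COLOR_BGR2HSV);return cv2.inRange(h,(hlo,s,v),(hhi,255,255))
def blobs(m,roi,amin=15):
    x0,y0,x1,y1=roi;k=np.zeros_like(m);k[y0:y1,x0:x1]=m[y0:y1,x0:x1]
    return [c for c in cv2.findContours(k,cv2.RETR_EXTERNAL,cv2.CHAIN_APPROX_NONE)[0] if cv2.contourArea(c)>=amin]
E
python3 - <<'E'
from h import *
S,T=[pickle.load(open(n+".pkl","rb")) for n in("scene","top")]
for n,c,rt,rn in(("S",S,(255,190,355,265),(340,180,400,225)),("T",T,(300,135,370,185),(240,170,300,228))):
    for b in blobs(mask(c["img"],18,35,110,60),rt):
        r=b[:,0,:];print(n,"torch",cv2.boundingRect(b),cv2.contourArea(b),"top px",r[r[:,1].argmin()],"z.168:",onz(c,r[r[:,1].argmin()],.168).round(3))
    for nm,m in(("blue",mask(c["img"],95,120,70,40)),("wood",mask(c["img"],5,20,60,40))):
        for b in blobs(m,rn,20):
            q=cv2.boxPoints(cv2.minAreaRect(b));ap=cv2.approxPolyDP(b,4,True)[:,0]
            print(n,nm,cv2.contourArea(b),q.round(1).tolist(),ap.tolist())
def crop(c,x0,y0,x1,y1,k):return cv2.resize(c["img"][y0:y1,x0:x1],None,fx=k,fy=k,interpolation=cv2.INTER_CUBIC)
a=crop(S,255,180,405,265,5);b=crop(T,235,135,385,235,3)
im=np.zeros((a.shape[0]+b.shape[0],a.shape[1],3),np.uint8)[:725];im[:a.shape[0]]=a
cv2.imwrite("pics/cs.png",a);
cv2.imwrite("pics/c1.png",np.vstack([cv2.resize(a,(530,300)),cv2.resize(b,(530,300))][:2]))
E
```

```text
S torch (330, 220, 11, 37) 234.0 top px [334 220] z.168: [ 0.712 -0.09   0.168]
S torch (272, 213, 13, 36) 241.0 top px [273 213] z.168: [ 0.641 -0.234  0.168]
S torch (282, 201, 35, 36) 321.0 top px [303 201] z.168: [ 0.618 -0.148  0.168]
S blue 741.0 [[352.3999938964844, 212.6999969482422], [354.6000061035156, 186.6999969482422], [385.79998779296875, 189.3000030517578], [383.6000061035156, 215.3000030517578]] [[356, 187], [353, 212], [382, 215], [385, 190]]
S wood 234.5 [[348.5, 219.1999969482422], [351.0, 190.8000030517578], [388.29998779296875, 194.10000610351562], [385.79998779296875, 222.5]] [[352, 192], [350, 219], [385, 222], [387, 194], [385, 215], [352, 214]]
T torch (352, 164, 10, 16) 75.0 top px [357 164] z.168: [ 0.601 -0.217  0.168]
T torch (329, 152, 11, 19) 134.0 top px [334 152] z.168: [ 0.643 -0.143  0.168]
T torch (310, 144, 8, 16) 82.0 top px [312 144] z.168: [ 0.672 -0.072  0.168]
T blue 654.5 [[250.39999389648438, 201.1999969482422], [262.20001220703125, 177.60000610351562], [287.3999938964844, 190.1999969482422], [275.6000061035156, 213.8000030517578]] [[262, 180], [251, 201], [276, 212], [287, 190]]
T wood 347.0 [[246.5, 209.89999389648438], [261.1000061035156, 175.8000030517578], [291.3999938964844, 188.6999969482422], [276.79998779296875, 222.89999389648438]] [[261, 177], [255, 192], [263, 178], [288, 193], [276, 213], [250, 202], [247, 210], [276, 222], [290, 189]]
```

View pics/c1.png

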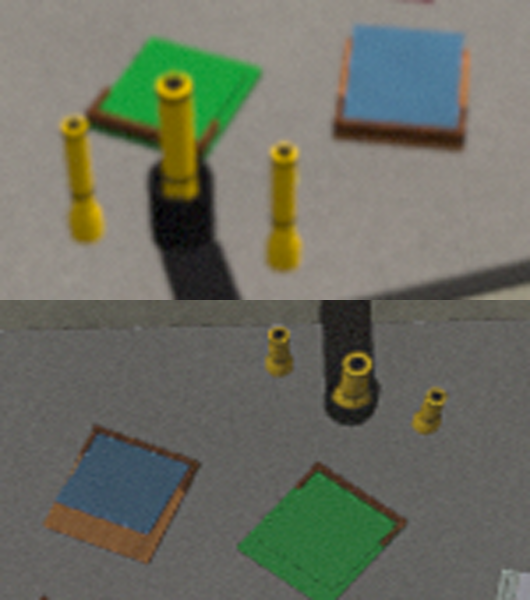

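Run:
```python
from h import *
S,T=[pickle.load(open(n+".pkl","rb")) for n in("scene","top")]
P=[]
for n,t,s in(("far+y",(262,180),(382,215)),("far-y",(287,190),(353,212)),("near+y",(251,201),(385,190)),("near-y",(276,212),(356,187))):
    p,e=tri(T,t,S,s);P.append(p);print(n,p.round(3),round(e,4))
P=np.array(P);f=P[:2].mean(0);r=P[2:].mean(0);d=f-r
print("far",f,"near",r,"len",np.linalg.norm(d),"yaw",np.degrees(np.arctan2(d[1],d[0])),np.degrees(np.arctan2(*-(P[1]-P[0])[[0,1]]*[-1,1])), "edge y len",np.linalg.norm(P[0]-P[1]),np.linalg.norm(P[2]-P[3]))
# nest corners z=.012 : top near corners & far right
for p in((247,210),(276,222.5),(290,189),(261,176.5)):print("nest T",onz(T,p,.012).round(3))
for p in((350,219),(385,222)):print("nest S far low",onz(S,p,.0).round(3))
# tail hole centres from crop (scale 3.533): 
for nm,s,t in(("main",(173,82),(358,362-300)),("left(S)",(74,124),(436,397-300)),("right(S)",(284,151),(279,334-300))):
    s=(255+s[0]/530*150,180+s[1]/300*85);t=(235+t[0]/530*150,135+t[1]/300*100)
    p,e=tri(S,s,T,t);print(nm,s,t,p.round(3),round(e,4))
```

```text
far+y [0.591 0.106 0.023] 0.005
far-y [0.553 0.021 0.024] 0.0018
near+y [0.511 0.143 0.05 ] 0.0002
near-y [0.471 0.059 0.051] 0.0025
far [0.57176546 0.06352966 0.02369014] near [0.49089163 0.10102274 0.05069944] len 0.0931440273280725 yaw -24.87242090096409 -24.037740133208445 edge y len 0.09292406562024391 0.09406518645442458
nest T [0.487 0.163 0.012]
nest T [0.44  0.061 0.012]
nest T [0.559 0.01  0.012]
nest T [0.607 0.113 0.012]
nest S far low [0.556 0.012 0.   ]
nest S far low [0.6   0.111 0.   ]
main (303.9622641509434, 203.23333333333332) (336.3207547169811, 155.66666666666666) [ 0.63  -0.149  0.17 ] 0.0025
left(S) (275.9433962264151, 215.13333333333333) (358.39622641509436, 167.33333333333331) [ 0.602 -0.224  0.122] 0.0029
right(S) (335.37735849056605, 222.78333333333333) (313.9622641509434, 146.33333333333334) [ 0.679 -0.077  0.123] 0.0031
```

```bash
python3 -m crank '{"xyz":[[0.7,-0.9,0],[1.4,-1.8,0],[2.1,-2.8,0],[2.8,-3.7,0],[3.5,-4.7,0],[4.2,-5.6,0],[4.9,-6.6,0],[5.5,-7.5,0]],"twist":[0,0,0,0,0,0,0,0],"gripper":[255,255,255,255,255,255,255,255]}' 60 && python3 -m crank '{"xyz":[[0.7,-0.9,-0.2],[1.4,-1.9,-0.5],[2.1,-2.9,-1],[2.8,-3.9,-1.5],[3.5,-4.9,-2],[4.2,-5.9,-2.5],[4.7,-6.7,-3],[5.27,-7.47,-3.6],[5.27,-7.47,-3.6],[5.27,-7.47,-3.6]],"twist":[0,0,0,0,0,0,0,0,0,0],"gripper":[255,255,255,255,255,255,255,255,255,255]}'
```

```text
t: 0.77
eef_pos: [0.341, 0.3208, 0.2311]
tcp_rot: [-3.142, 0.0, 1.261]
contact_force: [0.7, -0.4, 0.1]
finger_gap: -0.0001
t: 1.6
eef_pos: [0.4982, 0.0974, 0.1221]
tcp_rot: [-3.139, 0.001, 1.259]
contact_force: [0.1, 1.5, 0.2]
finger_gap: -0.0001
```

```bash
python3 -m crank '{"xyz":[[0,0,-0.8],[0,0,-1.6],[0,0,-1.9],[0,0,-2.2],[0,0,-2.5],[0,0,-2.8],[0,0,-3.0],[0,0,-3.1],[0,0,-3.2],[0,0,-3.3],[0,0,-3.3]],"twist":[0,0,0,0,0,0,0,0,0,0,0],"gripper":[255,255,255,255,255,255,255,255,255,255,255]}'
```

```text
t: 2.52
eef_pos: [0.4984, 0.0985, 0.024]
tcp_rot: [-3.142, 0.0, 1.261]
contact_force: [0.3, -0.3, -0.5]
finger_gap: 0.0002
```

```bash
python3 -m crank '{"xyz":[[0,0,-0.05],[0,0,-0.1],[0,0,-0.15],[0,0,-0.2],[0,0,-0.2],[0,0,-0.2]],"twist":[0,0,0,0,0,0],"gripper":[255,255,255,255,255,255]}'
python3 - <<'E'
from workcell import robot
import cv2
s=robot.state();c=robot.camera("scene");print(s["contact_force"])
cv2.imwrite("pics/p1.png",cv2.resize(c["img"][150:270,255:415],None,fx=4,fy=4,interpolation=cv2.INTER_CUBIC))
E
```

```text
t: 3.02
eef_pos: [0.4986, 0.0986, 0.0196]
tcp_rot: [3.141, -0.0, 1.261]
contact_force: [-10.6, -0.3, 25.1]
finger_gap: 0.0001
[-10.56658737  -0.25839378  25.1180009 ]
```

View pics/p1.png

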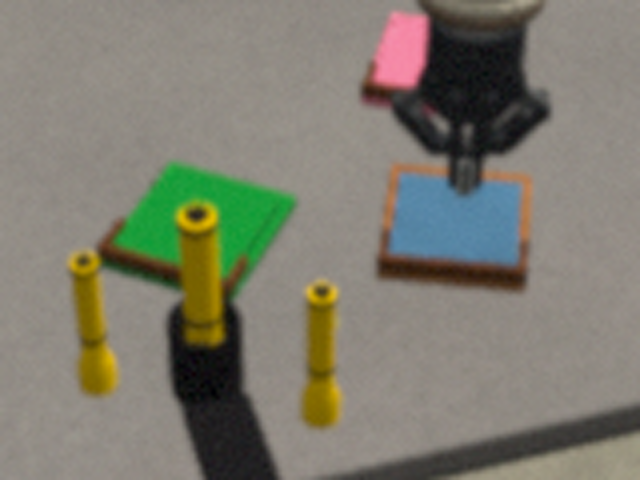

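```bash
python3 -m crank '{"xyz":[[0,0,1],[0,0,2.2],[0,0,3.4],[0,0,4.6],[0,0,5.8],[0,0,7],[0.5,-1,7.2],[1,-2,7.4],[1.5,-3,7.6],[2,-4,7.6],[2,-4,7.6]],"twist":[0,0,0,0,0,0,0,0,0,0,0],"gripper":[255,255,255,255,255,255,80,80,80,80,80]}' && python3 -m crank '{"xyz":[[0.5,-1,0],[1,-2,0],[1.5,-3,0],[2.1,-3.8,0],[2.38,-4.25,0],[2.38,-4.25,0],[2.38,-4.25,0],[2.38,-4.25,0]],"twist":[0,0,0,0,0,0,0,0],"gripper":[80,80,80,80,80,80,80,80]}'
python3 - <<'E'
from workcell import robot
import cv2,pickle
s=robot.state();c=robot.camera("wrist");pickle.dump((s,c),open("w.pkl","wb"));print(s["contact_force"],s["joint_pos"],c["K"],c["tool_from_camera"].round(3))
cv2.imwrite("pics/w1.png",c["img"])
E
```

```text
t: 3.98
eef_pos: [0.5602, -0.026, 0.2459]
tcp_rot: [3.141, 0.001, 1.258]
contact_force: [0.8, -0.7, -0.6]
finger_gap: 0.0581
t: 4.65
eef_pos: [0.6295, -0.1484, 0.2461]
tcp_rot: [-3.141, -0.0, 1.261]
contact_force: [0.5, -0.2, -0.2]
finger_gap: 0.0586
[ 0.46919155 -0.22798024 -0.1790351 ] [-3.50558375e-01  2.97830207e-01  1.22909749e+00  4.64387439e-05
  1.61503689e+00 -1.61174626e+00] [[357.83921892   0.         324.88897797]
 [  0.         357.83921892 204.45052043]
 [  0.           0.           1.        ]] [[ 1.    -0.     0.     0.001]
 [ 0.     0.963  0.269 -0.069]
 [-0.    -0.269  0.963 -0.142]
 [ 0.     0.     0.     1.   ]]
```

View pics/w1.png

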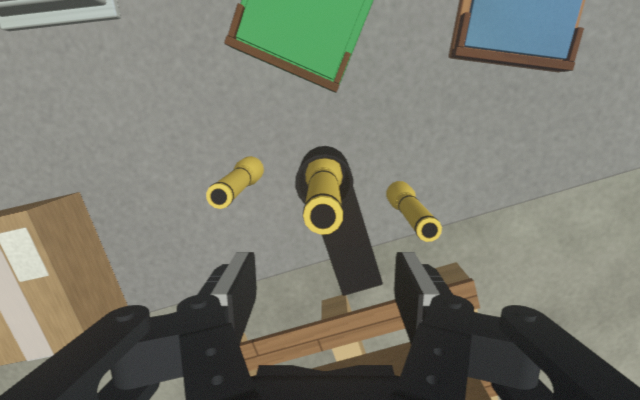

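```bash
cat >> h.py <<'E'
from scipy.spatial.transform import Rotation as Ro
def wcam(s,c):
    M=np.eye(4);M[:3,:3]=Ro.from_euler("xyz",s["tcp_rot"]).as_matrix();M[:3,3]=s["eef_pos"]
    return {"K":c["K"],"view":np.linalg.inv(M@c["tool_from_camera"]),"img":c["img"]}
E
python3 - <<'E'
from h import *
s,c=pickle.load(open("w.pkl","rb"));w=wcam(s,c)
t=onz(w,(323,214.5),.168);k=onz(w,(324.5,175),.07);print(t,k,"cup width",np.linalg.norm(onz(w,(296.5,175),.07)-onz(w,(352.5,175),.07)),"tail width",np.linalg.norm(onz(w,(303.5,214),.168)-onz(w,(343,214),.168)))
print((t-s["eef_pos"])/.03, (.131-s["eef_pos"][2])/.03)
E
```

```text
[ 0.62904573 -0.14874355  0.168     ] [ 0.62268111 -0.14574548  0.07      ] cup width 0.050543247917690375 tail width 0.02542802984152483
[-0.01642849 -0.01116279 -2.60462209] -3.837955420533938
```

```bash
python3 -m crank '{"xyz":[[0,0,-1],[0,0,-2],[0,0,-2.8],[0,0,-3.4],[0,0,-3.8],[0,0,-3.8],[0,0,-3.8],[0,0,-3.8],[0,0,-3.8],[0,0,-3.8],[0,0,-3.8],[0,0,-3.8]],"twist":[0,0,0,0,0,0,0,0,0,0,0,0],"gripper":[80,80,80,80,80,80,255,255,255,255,255,255]}' 40
```

```text
t: 5.7
eef_pos: [0.6304, -0.1494, 0.1341]
tcp_rot: [3.139, 0.0, 1.261]
contact_force: [-0.1, -0.6, 8.2]
finger_gap: 0.0252
```

```bash
python3 -m crank '{"xyz":[[0,0,0.4],[0,0,0.8],[0,0,1.2],[0,0,1.6],[0,0,1.6]],"twist":[0,0,0,0,0],"gripper":[255,255,255,255,255]}' 40 && python3 -m crank '{"xyz":[[-0.4,0.13,0],[-0.8,0.26,0],[-1.24,0.4,0],[-1.55,0.5,-0.06],[-1.9,0.61,-0.15],[-2.28,0.73,-0.27],[-2.28,0.73,-0.27]],"twist":[0,0,0,0,0,0,0],"gripper":[255,255,255,255,255,255,255]}'
python3 - <<'E'
from workcell import robot
import cv2
c=robot.camera("scene");print(robot.state()["contact_force"],robot.state()["ft_torque"])
cv2.imwrite("pics/p2.png",cv2.resize(c["img"][150:270,255:415],None,fx=4,fy=4,interpolation=cv2.INTER_CUBIC))
E
```

```text
t: 6.12
eef_pos: [0.6308, -0.1493, 0.184]
tcp_rot: [3.137, 0.0, 1.261]
contact_force: [0.6, -0.3, -0.4]
finger_gap: 0.0249
t: 6.7
eef_pos: [0.5603, -0.1267, 0.1721]
tcp_rot: [3.141, 0.0, 1.261]
contact_force: [0.9, -1.1, -0.4]
finger_gap: 0.0246
[ 1.37053948 -0.2313024  -0.42357846] [-0.08919352 -0.13539574 -0.00855243]
```

View pics/p2.png

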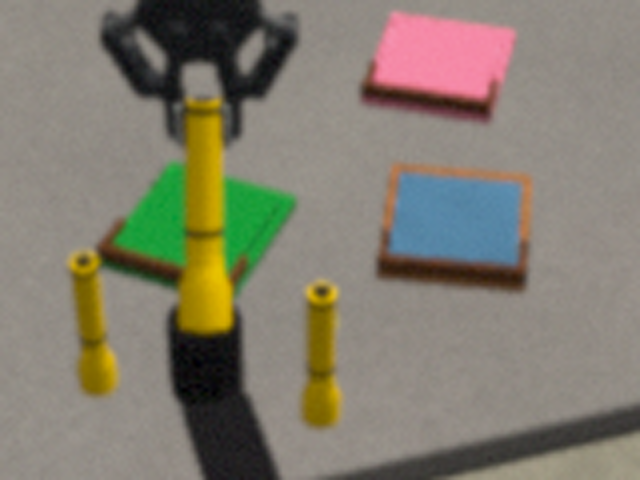

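```bash
python3 -m crank '{"xyz":[[-0.3,0.1,-0.15],[-0.6,0.19,-0.32],[-0.96,0.31,-0.56],[-1.15,0.37,-0.72],[-1.15,0.37,-0.72]],"twist":[0,0,0,0,0],"gripper":[255,255,255,255,255]}' && python3 -m crank '{"xyz":[[0,0,0],[0,0,0],[0,0,0.4],[0,0,0.8],[0,0,1.2],[0,0,1.6],[0,0,2],[0,0,2.4],[0,0,2.8],[0,0,2.8],[0,0,2.8]],"twist":[0,0,0,0,0,0,0,0,0,0,0],"gripper":[255,255,255,255,255,255,255,255,255,255,255]}' 90
python3 - <<'E'
from workcell import robot
import cv2,pickle
s=robot.state();c=robot.camera("scene");t=robot.camera("top");pickle.dump((s,c,t),open("q.pkl","wb"))
cv2.imwrite("pics/p3.png",np.hstack if 0 else cv2.hconcat([cv2.resize(c["img"][110:270,255:415],(400,400)),cv2.resize(t["img"][100:230,250:380],(400,400))]))
E
```

```text
t: 7.17
eef_pos: [0.5265, -0.1158, 0.1501]
tcp_rot: [-3.141, 0.0, 1.261]
contact_force: [1.5, -0.9, -0.6]
finger_gap: 0.0246
t: 8.08
eef_pos: [0.5271, -0.1161, 0.2351]
tcp_rot: [3.141, 0.0, 1.261]
contact_force: [0.4, -0.2, -1.8]
finger_gap: 0.0239
```

View pics/p3.png

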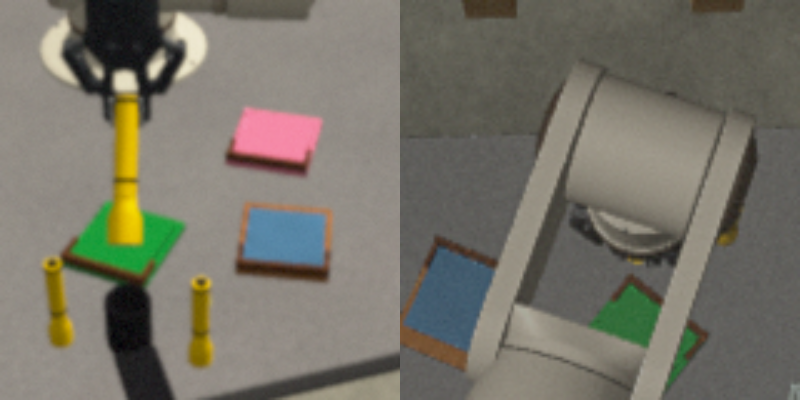

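```bash
cat > tilt.py <<'E'
from h import *
def lens(s,c,roi,L=.145):
    yaw=s["tcp_rot"][2];u=np.array([-np.sin(yaw),np.cos(yaw),0]);g=s["eef_pos"]+[0,0,.019]
    b=max(blobs(mask(c["img"],18,35,110,60),roi),key=cv2.contourArea)[:,0,:]
    print("bbox",cv2.boundingRect(b))
    bot=b[:,1].max()+.5;col=b[b[:,1]>=bot-4][:,0].mean()
    V,K=c["view"],c["K"]
    f=lambda p:(K@(V[:3,:3]@p+V[:3,3]))
    for th in range(24,70,4):
        a=np.sin(np.radians(th))*u+[0,0,np.cos(np.radians(th))];e=np.cross(a,np.cross(u,[0,0,1]))
        e/=np.linalg.norm(e);w=np.cross(u,[0,0,1]);l=g-L*a
        q=np.array([f(l+.0185*(e*np.cos(k)+w*np.sin(k))) for k in np.linspace(0,6.28,60)]);q=q[:,:2]/q[:,2:]
        print(th,"pred bottom",q[:,1].max().round(1),"col",(f(l)[0]/f(l)[2]).round(1),"meas",bot,col.round(1),"lens",l.round(3))
E
python3 - <<'E'
from tilt import *
s,c,t=pickle.load(open("q.pkl","rb"));lens(s,c,(285,135,325,212))
E
```

```text
bbox (298, 147, 14, 61)
24 pred bottom 206.6 col 305.4 meas 207.5 304.5 lens [ 0.583 -0.134  0.122]
28 pred bottom 207.2 col 305.2 meas 207.5 304.5 lens [ 0.592 -0.137  0.126]
32 pred bottom 207.5 col 304.9 meas 207.5 304.5 lens [ 0.6   -0.139  0.131]
36 pred bottom 207.6 col 304.6 meas 207.5 304.5 lens [ 0.608 -0.142  0.137]
40 pred bottom 207.4 col 304.3 meas 207.5 304.5 lens [ 0.616 -0.144  0.143]
44 pred bottom 207.3 col 304.1 meas 207.5 304.5 lens [ 0.623 -0.147  0.15 ]
48 pred bottom 207.6 col 303.8 meas 207.5 304.5 lens [ 0.63  -0.149  0.157]
52 pred bottom 207.5 col 303.5 meas 207.5 304.5 lens [ 0.636 -0.151  0.165]
56 pred bottom 207.2 col 303.2 meas 207.5 304.5 lens [ 0.642 -0.153  0.173]
60 pred bottom 206.6 col 302.9 meas 207.5 304.5 lens [ 0.647 -0.154  0.182]
64 pred bottom 205.8 col 302.7 meas 207.5 304.5 lens [ 0.651 -0.156  0.191]
68 pred bottom 204.7 col 302.4 meas 207.5 304.5 lens [ 0.655 -0.157  0.2  ]
```

```bash
python3 -m crank '{"xyz":[[-0.1,0.3,0.3],[-0.2,0.9,0.5],[-0.3,1.5,0.5],[-0.4,2.1,0.5],[-0.5,2.7,0.5],[-0.6,3.3,0.5],[-0.6,3.9,0.5],[-0.6,4.5,0.5],[-0.6,5.1,0.5],[-0.6,5.7,0.5],[-0.6,6.2,0.5],[-0.6,6.5,0.5]],"twist":[-0.2,-0.7,-1.2,-1.7,-2.2,-2.7,-3.2,-3.7,-4.2,-4.7,-5.1,-5.3],"gripper":[255,255,255,255,255,255,255,255,255,255,255,255]}' && python3 -m crank '{"xyz":[[0,0.5,0],[-0.1,1.1,0],[-0.2,1.8,0],[-0.3,2.5,0],[-0.4,3.2,0],[-0.5,3.9,0],[-0.6,4.6,0],[-0.6,5.3,0],[-0.6,6,0],[-0.6,6.6,0],[-0.6,7.1,0],[-0.6,7.3,0]],"twist":[-0.5,-1,-1.5,-2,-2.5,-3,-3.5,-4,-4.4,-4.8,-5,-5],"gripper":[255,255,255,255,255,255,255,255,255,255,255,255]}'
python3 - <<'E'
from workcell import robot
import cv2,pickle
s=robot.state();c=robot.camera("scene");t=robot.camera("top");pickle.dump((s,c,t),open("q.pkl","wb"))
cv2.imwrite("pics/p4.png",cv2.resize(c["img"][90:240,320:520],(800,600),interpolation=cv2.INTER_CUBIC))
from tilt import lens
lens(s,c,(330,90,470,210))
E
```

```text
t: 9.18
eef_pos: [0.5085, 0.0805, 0.2487]
tcp_rot: [-3.14, 0.001, 0.704]
contact_force: [-0.4, -1.0, -1.2]
finger_gap: 0.0239
t: 10.18
eef_pos: [0.4905, 0.2995, 0.2485]
tcp_rot: [-3.142, 0.002, 0.183]
contact_force: [-0.3, 0.6, -1.7]
finger_gap: 0.0237
bbox (401, 112, 40, 48)
24 pred bottom 164.5 col 415.4 meas 159.5 408.0 lens [0.501 0.242 0.135]
28 pred bottom 164.2 col 413.1 meas 159.5 408.0 lens [0.503 0.233 0.139]
32 pred bottom 163.8 col 411.0 meas 159.5 408.0 lens [0.504 0.224 0.145]
36 pred bottom 163.2 col 409.0 meas 159.5 408.0 lens [0.506 0.216 0.15 ]
40 pred bottom 162.4 col 407.1 meas 159.5 408.0 lens [0.507 0.208 0.156]
44 pred bottom 161.4 col 405.3 meas 159.5 408.0 lens [0.509 0.2   0.163]
48 pred bottom 160.3 col 403.7 meas 159.5 408.0 lens [0.51  0.194 0.17 ]
52 pred bottom 159.0 col 402.2 meas 159.5 408.0 lens [0.511 0.187 0.178]
56 pred bottom 157.5 col 400.9 meas 159.5 408.0 lens [0.512 0.181 0.186]
60 pred bottom 155.8 col 399.7 meas 159.5 408.0 lens [0.513 0.176 0.195]
64 pred bottom 154.0 col 398.7 meas 159.5 408.0 lens [0.514 0.171 0.204]
68 pred bottom 151.9 col 397.9 meas 159.5 408.0 lens [0.515 0.167 0.213]
```

View pics/p4.png

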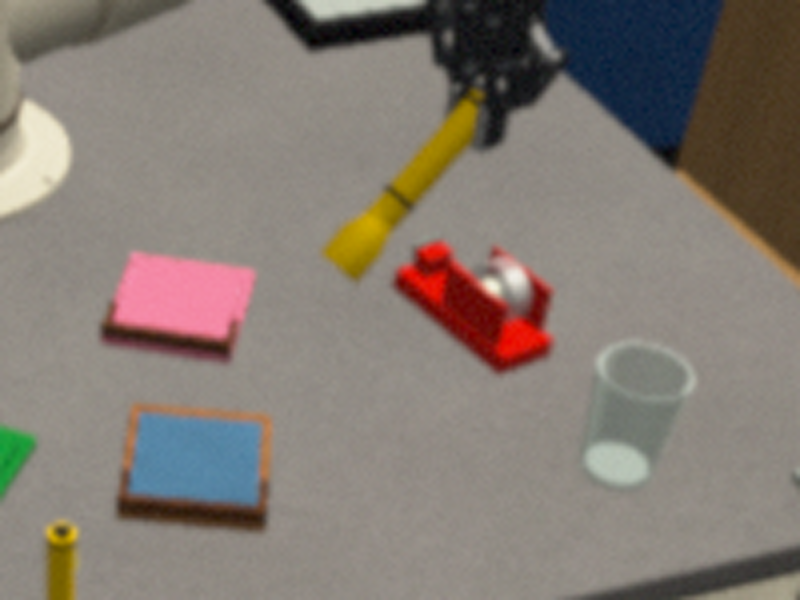

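```bash
python3 -m crank '{"xyz":[[0,0,-0.4],[0,0,-0.8],[0,0,-1.2],[0,0,-1.55],[0,0,-1.55],[0,0,-1.55],[0,0,-1.55],[0,0,-1.55],[0,0,-1.55],[0,0,-1.55]],"twist":[0,0,0,0,0,0,0,0,0,0],"gripper":[255,255,255,255,255,255,255,255,255,255]}'
python3 - <<'E'
from workcell import robot
import cv2,pickle
from h import *
s=robot.state();c=robot.camera("scene");t=robot.camera("top");w=robot.camera("wrist");pickle.dump((s,c,t,w),open("q.pkl","wb"))
cv2.imwrite("pics/p5.png",cv2.hconcat([cv2.resize(c["img"][90:240,300:450],(400,400)),cv2.resize(t["img"][130:250,190:310],(400,400))]))
b=max(blobs(mask(c["img"],18,35,110,60),(350,90,470,215)),key=cv2.contourArea)
vx,vy,x,y=cv2.fitLine(b,2,0,.01,.01).ravel();print("axis",vx,vy,x,y,cv2.minAreaRect(b))
f=lambda p:(lambda q:q[:2]/q[2])(c["K"]@(c["view"][:3,:3]@p+c["view"][:3,3]))
yaw=s["tcp_rot"][2];u=np.array([-np.sin(yaw),np.cos(yaw),0]);g=s["eef_pos"]+[0,0,.019];m=np.array([.5275,.085,.02])
for th in range(30,66,4):
    a=np.sin(np.radians(th))*u+[0,0,np.cos(np.radians(th))];l=g-.145*a;d=f(l)-f(g);d/=np.linalg.norm(d)
    v=m-l;print(th,"lens px",f(l).round(1),"dir",d.round(3),"z",(v@a).round(3),"perp",np.linalg.norm(v-(v@a)*a).round(3))
print("tile mid px",f(m))
E
```

```text
t: 11.12
eef_pos: [0.491, 0.2981, 0.2035]
tcp_rot: [-3.141, -0.0, 0.182]
contact_force: [-0.2, -0.1, -1.0]
finger_gap: 0.0236
axis 0.64362764 -0.7653388 419.35645 148.69307 ((420.1402893066406, 148.4457244873047), (11.435437202453613, 54.68830490112305), 42.27368927001953)
30 lens px [409.9 172.5] dir [-0.533  0.846] z -0.138 perp 0.086
34 lens px [407.8 171.9] dir [-0.569  0.823] z -0.144 perp 0.066
38 lens px [405.9 171.1] dir [-0.603  0.798] z -0.148 perp 0.046
42 lens px [404.1 170.1] dir [-0.636  0.772] z -0.15 perp 0.025
46 lens px [402.4 169. ] dir [-0.667  0.745] z -0.151 perp 0.005
50 lens px [400.9 167.6] dir [-0.698  0.716] z -0.151 perp 0.016
54 lens px [399.5 166.1] dir [-0.728  0.686] z -0.149 perp 0.037
58 lens px [398.2 164.4] dir [-0.757  0.654] z -0.146 perp 0.057
62 lens px [397.2 162.5] dir [-0.785  0.62 ] z -0.141 perp 0.077
tile mid px [369.02954639 203.88875275]
```

View pics/p5.png

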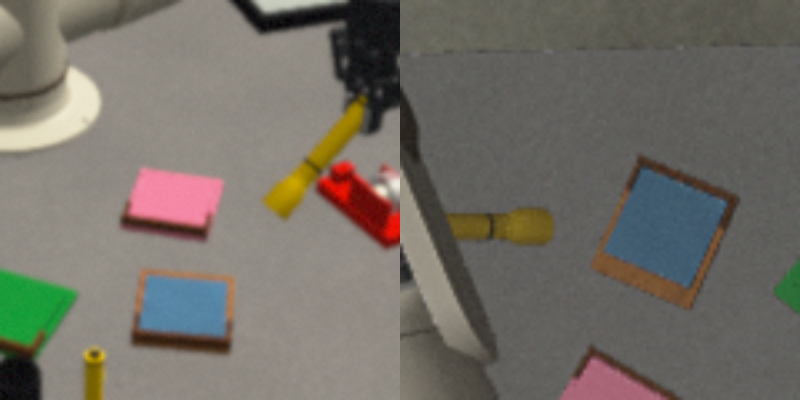

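Run:
```python
from workcell import robot
s=robot.state();print(s["eef_pos"],abs(s["qvel"]).max(),s["finger_gap"],s["t"]);print(robot.finish_job())
```

```text
[0.49092435 0.2980242  0.2032426 ] 0.0015306574714925953 0.024064333231653537 11.2667
the job is handed in; nothing more can be done
None
```

I pressed the tile level, drew the torch out of the cup, slanted it and handed the job in at about 11.3 s; no verdict came back.

- **Tile:** The shut fingers pressed near its raised edge down to 19.6 mm above the desk, with 25 N of reaction. Later pictures show it lying flat in the nest. I judged this by eye and did not measure its angle again.
- **Torch:** I gripped it near the tail and levered it against the cup's rim so that it turned in the pads. I then lifted it clear and held it with 90 N, aimed at the tile from the robot's left.
- **Last checks:**
  - The arm was still (under 0.002 rad/s) and the finger gap was 24 mm.
  - Two fits to the picture gave a slant of about 43° and 47°. An earlier estimate, just before the final lowering, spread from about 45° to 50°.
  - For that whole range the axis passes within about 20 mm of the tile's middle, with the lens about 150 mm from it. Both depend on a lens-to-grip distance of 145 mm that I worked out but did not measure.
- **Other things:** The moves kept the arm and torch clear of the tumbler, tape dispenser, hole punch, carton and tape roll, and no unexpected contact force showed. I did not measure their positions again at the end.

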